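# Air the seedlings: prop the mini greenhouse open

### The arm

A 6-joint arm with a two-finger parallel gripper is mounted at the origin on the work surface. World frame = base frame: x ahead of the robot, y to its left, z up, the work surface at z = 0. Lengths are in mm, angles in degrees, forces in N, time in s.
With the tool pointing down it reaches from about 375 to 900 mm from the base axis. Payload 3.1 kg.
Tool frame: the origin (TCP) lies midway between the tips of the shut fingers; the grasp point (between the pads) lies behind it (env.grip_depth is the z of the grasp point in the tool frame, in mm); z points along the fingers, y is the line along which they close (so a half turn about z gives the same grasp; the last joint's range is limited). The gripper opens to 87 mm and grips with 3 to 60 N. Pads are 19 mm wide; open, the fingers measure 117 mm over their backs; the gripper's body (75 mm by 190 mm) begins 51 mm behind the grasp point.
Start: joints at [56.121, 30.224, 82.088, -0, 67.689, -10.227], TCP at [250.693, 572.494, 222.548] pointing down, gripper open.
Joint ranges: [-176.69, 176.69], [-43.24, 126.21], [12.49, 139.97], [-82, 262], [0, 151.66], [-163.58, 163.58]. Speed limits (degrees/s): [159.86, 159.86, 180, 180, 180, 180].

### API

Orientations are given as [roll, pitch, yaw] about the fixed x, y, z axes, in that order (R = Rz(yaw) Ry(pitch) Rx(roll)).
In Python, from rig import env gives the robot as it stands.
- The arm moves only by the shell command python3 -m handwheel 'ROWS' [FORCE]. ROWS is JSON, a list of rows, each a list of 7 numbers: the gripper command: -1 is fully open, 1 is shut, values between are in proportion, then the shift along the tool's x, y, z in cm, then the turn, a rotation vector about the tool's x, y, z in rad. A call has 1 to 20 rows; each row is the pose to reach, as a shift and turn from the pose commanded when the call began, along the tool's axes at that moment; what a row does not reach only later rows make up. A row lasts 1/8 s, in which the tool goes at most 62.5 mm and 10.7 degrees, less where a joint would pass 70% of its speed; a pose out of reach is approached as far as the arm can. A call with a gripper value outside its range is refused whole. The fingers move at their own pace and stop on an object; FORCE is the grip in N (left out, the last holds). Time passes only in rows, so rows that repeat a pose let the fingers close. It gives the time, the measured TCP pose, the force, the opening and the grip force at its end, in the units of the state.
- env.get_obs(): the state, without advancing time (a new reading comes with each control period).
- env.read_camera(name): name is "scene" or "side" or "wrist"; returns the picture (384x512x3 uint8, red, green, blue); there is no depth.
- env.camera_model(name): a dict with "K" (3x3 intrinsics, pixels), "T" (4x4, takes a point from camera to world coordinates). Camera axes: x right, y up, looking along -z (the intrinsics and any distortion apply to the point x, -y, -z); pixel columns grow to the right and rows downward; lengths in mm; the calibration is good to about 2 mm. A picture is of the moment at which its call begins: read the wrist's pose just before it. camera_model takes no time and is no camera call; for the wrist camera it gives the pose at the moment of the call.
- env.sign_off(): hands the job in; it is judged then, once.
Trained networks look in the newest picture that a camera, given by its name, has taken for a name from the list of things; names that differ only in an ending like _2 or _b are one class to them, and where a whole thing is asked for, a point or a joint stands for the part that bears it (a point fixed in the world has none). Each returns a list of dicts, best first, with "conf" (0 to 1); they miss things now and then, are a little off and sometimes report something else, mostly with a low value. They report only what shows in the picture. A call takes as long as a camera call.
- env.look_for(camera, target): "point" ([row, column] in pixels, amid what is visible of it).
- env.tip_of(camera, target): "point" ([row, column] in pixels: a listed point, or the origin of a listed thing).
The state is a dict: "t": time; "qpos": joint angles; "qvel": joint speeds; "tau": joint torques, N m; "tool_pos": TCP position; "ee_rot": TCP orientation; "force": force on the tool from outside, world axes, zero at the start; "moment": the same for the moment, N m; "gripper_width": opening from 0.0 (shut) to 1.0 (fully open); "grip_force": force on a finger pad.
Only numpy, scipy, OpenCV 4.12 (cv2) and the standard library are available. Lean on these libraries where they do the work, as an engineer would, in place of code of your own. Each camera call takes 0.05 s, during which the arm holds its last target. There are 200 camera calls.

### The job

Air the seedlings in the little white greenhouse on the coffee table: lift its green-framed lid by the wooden handle all the way until it stops, then swing the brass prop rod up by its red grip until the rod stands upright and the pin at its end sits in the brass eye on the lid. Let go and leave the lid standing open on its prop, and leave the white coffee mug standing where it is.

Things in the scene. Friction and masses are not known exactly. Their poses are not given: they have to be found in the camera images.
- greenhouse: Mini greenhouse, fixed: open white trough, 220 (x) by 200 (y) by 90 mm high, seedling pots inside. Origin: centre of its underside, on the table. x points from its front (lid handle, robot's side) to the hinge at its back, y to the side with the prop rod, z up; yaw up to 17 degrees. Lid hinge axis: along y at x = 110, z = 90 mm. Rod pivot axis: along y at x = 29, z = 50 mm.
- lid (a joint): Lid angle: 0 shut, grows as it is lifted, end stop at 0.90 rad (fully open). Green frame with a clear pane, 220 by 200 by 10 mm, about 0.3 kg, hinged along its back edge. The stiff hinge keeps the lid wherever it is left; lifting takes 2 to 4 N at the handle. It starts shut or up to 0.12 open.
- lid_handle (a point): Middle of the lid's dark wooden handle: round bar, 12 mm thick, 100 mm long, along the greenhouse's y, on two arms 70 mm in front of the lid's edge (64 mm free between bar and lid, 88 mm between the arms). 290 mm from the hinge axis, 95 mm above the table when shut. The bar can turn between the fingers of a gripper that keeps pointing down.
- prop (a joint): Angle of the prop rod on the left (+y) side: 0 lying level, pointing to the front; grows as its tip swings up and back; end stop at 1.57 rad (upright). Friction keeps it wherever it is left; swinging takes 1 to 2 N at the red grip. It starts at 0 to 0.25.
- prop_grip (a point): Middle of the rod's red grip: round bar, 16 mm thick, 50 mm long, along the greenhouse's y, sticking out sideways from the rod on a 10 mm brass stem. 85 mm from the rod's pivot axis, 176 mm to +y of the greenhouse's middle (76 mm outside the wall), 50 mm above the table when the rod lies level. It can turn between the fingers.
- prop_pin (a point): Point on the pin at the end of the prop rod, 12 mm along the pin. Brass rod 8 mm thick, 142 mm from pivot to end, 13 mm outside the trough's wall. The pin is 8 mm thick, 28 mm long, square to the rod: it points up when the rod lies level, and to the greenhouse's +x when it is upright.
- prop_hole (a point): Centre of the slotted hole (14 mm wide, 30 mm high) in the brass eye, a plate 26 by 50 by 4 mm on the lid's left edge, 130 mm from the hinge axis. With the lid fully open the plate stands upright, square to the greenhouse's x, and the pin of the upright rod passes through it: prop_pin and prop_hole then coincide.
- cup: White ceramic mug, loose, 75 mm high, 76 mm across, standing on the table to the right (-y) of the greenhouse; a bystander. Origin: centre of its underside.

How it is judged (in metres and radians):
On the way, in this order (a step that is already met when the one before it is completed fails the run):
1. the lid is lifted fully open (above 0.82 rad) (value of joint lid above 0.82 rad), for 0.2 s.
2. the prop rod's pin is in the hole of the lid's eye (within 15 mm) (distance between prop_pin and prop_hole below 0.015 m and value of joint prop above 1.45 rad), for 0.2 s.
At the end, for the whole second after the job is handed in: The lid stands open above 0.82 rad and at rest, the prop rod is upright (above 1.45 rad) and at rest with its pin within 15 mm of the middle of the hole in the lid's eye, and the mug stands upright within 30 mm of where it was (all of step 2 and value of joint lid above 0.82 rad and velocity of joint lid between -0.05 and 0.05 rad/s and velocity of joint prop between -0.05 and 0.05 rad/s and distance of cup from where it was at the start of the episode below 0.03 m and angle between cup's own z axis and vertical below 0.2 rad); the robot touches nothing.
It fails at once if the coffee mug is knocked over or pushed more than 30 mm (distance of cup from where it was at the start of the episode above 0.03 m or angle between cup's own z axis and vertical above 0.3 rad).
It also fails if it takes over 53 s, if anything falls off the work surface, if the arm or the gripper's body presses on something with over 40 N, if the wrist force passes 120 N, or if a joint passes its speed limit or range.

## Working session

There is one attempt and no reset: what is moved stays moved. The work goes in short steps, Python scripts to look and compute and a shell command to move; the robot and the scene stay as the last step left them, time stands still between calls to the robot, and variables do not carry over. Pictures are saved under pics/ and viewed, at most 10 in all, crops included, and the job is handed in when it is done.

```bash
ls; mkdir -p pics
cat > h.py <<'E'
import numpy as np, cv2
from rig import env
from scipy.spatial.transform import Rotation as R
from scipy.optimize import least_squares
def save(cam,name):
    im=env.read_camera(cam); cv2.imwrite('pics/'+name,im[:,:,::-1]); return im
def proj(m,P):
    K,T=np.array(m['K']),np.array(m['T'])
    p=(np.atleast_2d(P)-T[:3,3])@T[:3,:3]
    p=p*[1,-1,-1]; q=p@K.T
    return (q[:,:2]/q[:,2:])[:,::-1]
E
python3 - <<'E'
from h import *
print(env.grip_depth); o=env.get_obs(); print(o['tool_pos'],o['ee_rot'],o['gripper_width'])
ims=[]
for c in ['scene','side','wrist']:
    ims.append(save(c,c+'0.png'))
    m=env.camera_model(c); print(c,m.keys(),np.array(m['K']).round(1).tolist(),np.array(m['T']).round(2).tolist())
    for t in ['greenhouse','lid_handle','prop_grip','prop_pin','prop_hole','cup']:
        r=env.tip_of(c,t); print(t,[(np.round(x['point'],1).tolist(),round(x['conf'],2)) for x in r[:2]])
cv2.imwrite('pics/both.png',cv2.resize(np.vstack(ims[:2])[:,:,::-1],(400,600)))
E
```

```text
pics
-18.700000000000003
[250.27999872 571.90547406 221.57325091] [-1.79878449e+02 -2.14518915e-02  1.56348954e+02] 1.0029525606440195
scene dict_keys(['K', 'T']) [[413.5, 0.0, 255.5], [0.0, 413.5, 188.8], [0.0, 0.0, 1.0]] [[0.16, -0.63, 0.76, 1237.8], [0.99, 0.09, -0.13, -248.59], [0.01, 0.77, 0.64, 628.99], [0.0, 0.0, 0.0, 1.0]]
greenhouse [([232.2, 255.6], 0.7)]
lid_handle [([138.7, 228.0], 0.69)]
prop_grip [([180.0, 318.1], 0.66)]
prop_pin []
prop_hole [([177.5, 308.8], 0.62)]
cup [([197.5, 124.8], 0.82)]
side dict_keys(['K', 'T']) [[390.6, 0.0, 253.5], [0.0, 390.6, 195.6], [0.0, 0.0, 1.0]] [[0.98, 0.11, -0.16, 444.3], [-0.2, 0.53, -0.83, -931.27], [-0.01, 0.84, 0.54, 588.86], [0.0, 0.0, 0.0, 1.0]]
greenhouse [([219.2, 267.6], 0.64)]
lid_handle [([189.4, 197.6], 0.7)]
prop_grip []
prop_pin [([187.0, 211.0], 0.54)]
prop_hole [([166.2, 247.1], 0.75)]
cup [([313.9, 221.0], 0.65)]
wrist dict_keys(['K', 'T']) [[339.3, 0.0, 253.9], [0.0, 339.3, 191.0], [0.0, 0.0, 1.0]] [[0.4, -0.88, -0.27, 178.26], [0.92, 0.38, 0.12, 604.8], [-0.0, -0.29, 0.96, 385.0], [0.0, 0.0, 0.0, 1.0]]
greenhouse []
lid_handle []
prop_grip []
prop_pin []
prop_hole []
cup []
```

View pics/scene0.png

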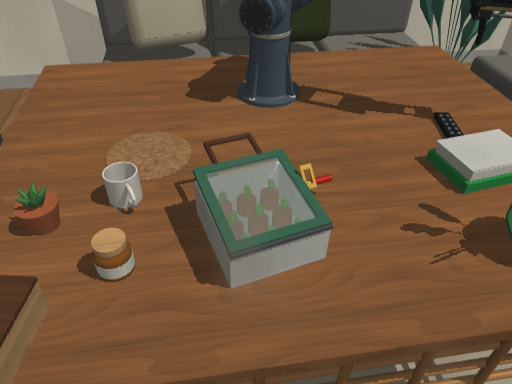

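View pics/side0.png

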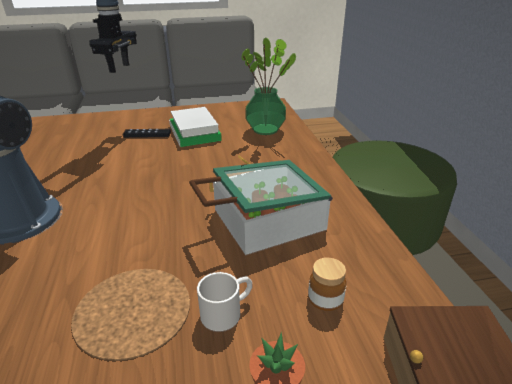

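The scene view shows the greenhouse mid-table, handle at about (138,230), red grip at (180,322) and mug at (185,123). The side view shows the handle at about (190,195), with the prop hidden. Next I fit the pose.

```bash
cat >> h.py <<'E'
def local(name,lid,pr):
    c,s=np.cos,np.sin
    def L(r,h,y): # along lid from hinge, height off lid plane
        return np.array([110-r*c(lid)+h*s(lid)*1, y, 90+r*s(lid)+h*c(lid)])
    if name=='lid_handle': return L(290,5,0)
    if name=='prop_hole':
        # eye coincides w/ pin at lid=.9, pr=1.57
        g=np.array([29+12+4,117,50+142.]); d=g-[110,0,90]
        r0=np.hypot(d[0],d[2]); a=np.arctan2(d[2],-d[0])-0.9+lid
        return np.array([110-r0*c(a),117,90+r0*s(a)])
    if name=='prop_grip': return np.array([29-85*c(pr),176,50+85*s(pr)])
    if name=='prop_pin': return np.array([29-138*c(pr)+14*s(pr),117,50+138*s(pr)+14*c(pr)])
    if name=='greenhouse': return np.zeros(3)
    if name=='backL': return L(0,10,100)
    if name=='backR': return L(0,10,-100)
    if name=='frontL': return L(220,10,100)
    if name=='frontR': return L(220,10,-100)
def world(name,p):
    return R.from_euler('z',p[2]).apply(local(name,p[3],p[4]))+[p[0],p[1],0]
def fit(obs,p0=(600,0,0,.05,.1)):
    ms={c:env.camera_model(c) for c in ('scene','side')}
    f=lambda p: np.concatenate([(proj(ms[c],world(n,p))[0]-uv)*w for c,n,uv,w in obs]+[[(p[3]-.06)*20,(p[4]-.12)*20]])
    return least_squares(f,p0,loss='soft_l1',f_scale=3),f
E
python3 - <<'E'
from h import *
A=np.array
obs=[('scene','greenhouse',A([232.2,255.6]),.7),('scene','lid_handle',A([138.7,228]),1),('scene','prop_grip',A([180,318.1]),1),
('scene','prop_hole',A([177.5,308.8]),1),('side','greenhouse',A([219.2,267.6]),.7),('side','lid_handle',A([189.4,197.6]),1),('side','prop_hole',A([166.2,247.1]),.5),
('scene','backL',A([213,327]),1),('scene','backR',A([253,227]),1),('scene','frontR',A([166,194]),1),('scene','frontL',A([151,281]),1),
('side','frontR',A([206,232]),1),('side','backR',A([188,327]),1),('side','backL',A([163,291]),1),('side','frontL',A([168,214]),1)]
s,f=fit(obs); p=s.x; print(p.round(3)); r=f(p)
for i,o in enumerate(obs): print(o[:2],r[2*i:2*i+2].round(1))
for n in ['lid_handle','prop_grip','prop_pin','prop_hole']: print(n,world(n,p).round(0))
E
```

```text
[ 6.35141e+02 -1.42228e+02  2.05000e-01  1.11000e-01  4.10000e-02]
('scene', 'greenhouse') [0.2 0.4]
('scene', 'lid_handle') [-0.4  0.2]
('scene', 'prop_grip') [-0.6  2.6]
('scene', 'prop_hole') [-2.2  0.6]
('side', 'greenhouse') [-0.   0.1]
('side', 'lid_handle') [ 2.6 -1.3]
('side', 'prop_hole') [-3.  -0.2]
('scene', 'backL') [8.6 2.5]
('scene', 'backR') [-2.8 -1.7]
('scene', 'frontR') [ 0.3 -1.8]
('scene', 'frontL') [-3.6  1.1]
('side', 'frontR') [ 3. 10.]
('side', 'backR') [8.  2.9]
('side', 'backL') [-3.2 -1.2]
('side', 'frontL') [-0.4 -1.6]
lid_handle [ 461. -178.  127.]
prop_grip [545.  19.  54.]
prop_pin [505. -50.  70.]
prop_hole [603. -29. 116.]
```

Run:
```python
import cv2
im=cv2.imread('pics/scene0.png'); cv2.imwrite('pics/crop0.png',cv2.resize(im[120:290,180:350],(680,680))[:600])
```

```text
(no output)
```

View pics/crop0.png

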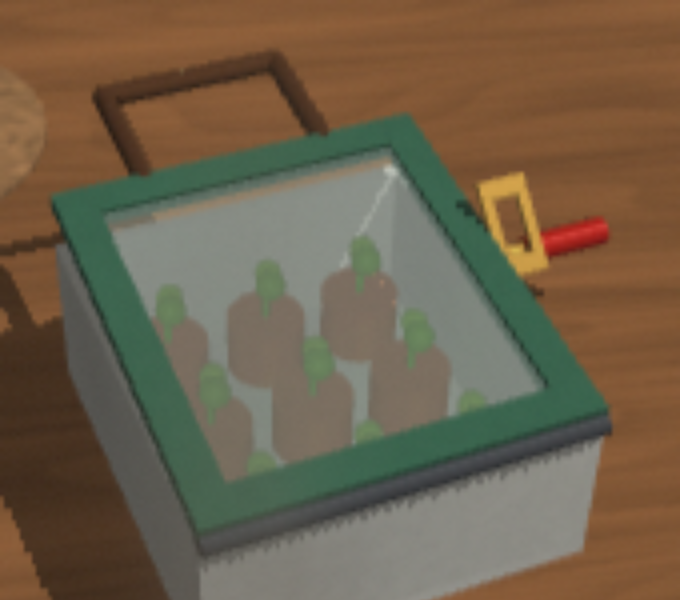

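The crop shows the lid corners, both handle ends, the brass eye and the red grip clearly. I'm refitting with those points.

```bash
cat >> h.py <<'E'
_l=local
def local(name,lid,pr):
    c,s=np.cos,np.sin
    if name in('hL','hR'):
        return _l('lid_handle',lid,pr)+[0,50 if name=='hL' else -50,0]
    if name=='gtip': return _l('prop_grip',lid,pr)+[0,25,0]
    return _l(name,lid,pr)
E
python3 - <<'E'
from h import *
A=np.array
obs=[('scene','greenhouse',A([232.2,255.6]),.5),('scene','lid_handle',A([138.7,228]),1),('scene','gtip',A([177.8,331]),1),
('scene','prop_hole',A([175.8,308.6]),1),('side','greenhouse',A([219.2,267.6]),.5),('side','lid_handle',A([189.4,197.6]),1),('side','prop_hole',A([166.2,247.1]),.3),
('scene','backL',A([222,332]),1),('scene','backR',A([254,231]),1),('scene','frontR',A([170,194]),1),('scene','frontL',A([149.5,282]),1),
('scene','hL',A([134,249]),1),('scene','hR',A([144,204.5]),1),
('side','backR',A([188,327]),.5),('side','backL',A([163,291]),.5),('side','frontL',A([168,214]),.5)]
s,f=fit(obs); p=s.x; print(p.round(3)); r=f(p)
for i,o in enumerate(obs): print(o[:2],r[2*i:2*i+2].round(1))
np.save('p.npy',p)
for n in ['lid_handle','prop_grip','prop_pin','prop_hole']: print(n,world(n,p).round(0))
for l in np.linspace(p[3],.9,8): print(l.round(2),world('lid_handle',[*p[:3],l,0]).round(0))
E
```

```text
[ 6.40189e+02 -1.39200e+02  2.34000e-01  1.17000e-01  4.70000e-02]
('scene', 'greenhouse') [0.9 1.2]
('scene', 'lid_handle') [ 0.6 -0.4]
('scene', 'gtip') [-1.1 -0.4]
('scene', 'prop_hole') [-0.3  2. ]
('side', 'greenhouse') [-0.5  0.9]
('side', 'lid_handle') [2.1 1.6]
('side', 'prop_hole') [-2.  0.]
('scene', 'backL') [-0.1  0.7]
('scene', 'backR') [-1.  -1.2]
('scene', 'frontR') [-1.7 -1.4]
('scene', 'frontL') [-1.8  0.2]
('scene', 'hL') [ 0.8 -0.3]
('scene', 'hR') [-0.1  1.4]
('side', 'backR') [3.1 2.4]
('side', 'backL') [-2.1 -0.6]
('side', 'frontL') [-0.5 -0.2]
lid_handle [ 468. -180.  129.]
prop_grip [545.  19.  54.]
prop_pin [508. -50.  70.]
prop_hole [605. -27. 116.]
0.12 [ 468. -180.  129.]
0.23 [ 474. -179.  161.]
0.34 [ 483. -177.  192.]
0.45 [ 496. -174.  221.]
0.56 [ 511. -170.  249.]
0.68 [ 530. -165.  275.]
0.79 [ 552. -160.  299.]
0.9 [ 576. -155.  320.]
```

```bash
cat >> h.py <<'E'
def rel(pos,yaw):
    "shift (cm) and turn (rad) in the present tool frame to TCP pos, tool down with yaw"
    o=env.get_obs(); R0=R.from_euler('xyz',o['ee_rot'],degrees=True)
    R1=R.from_euler('xyz',[180,0,yaw],degrees=True)
    return (R0.inv().apply(np.array(pos)-o['tool_pos'])/10).round(2),(R0.inv()*R1).as_rotvec().round(3)
E
python3 - <<'E'
from h import *
p=np.load('p.npy'); h=world('lid_handle',p); print(rel(h+[0,0,90],90+np.degrees(p[2])),np.degrees(p[2]))
E
```

```text
(array([-50.07, -60.26,   0.37]), array([ 0.   , -0.   ,  0.924])) 13.397301253048097
```

```bash
python3 -m handwheel '[[-0.5,-3.6,-4.3,0,0,0,0.06],[-0.5,-7,-8.6,0,0,0,0.12],[-0.5,-10.7,-12.9,0,0,0,0.19],[-0.5,-14.3,-17.2,0,0,0,0.26],[-0.5,-17.9,-21.5,0,0,0,0.33],[-0.5,-21.5,-25.8,0,0,0,0.4],[-0.5,-25,-30.1,0,0,0,0.47],[-0.5,-28.6,-34.4,0,0,0,0.54],[-0.5,-32.2,-38.7,0,0,0,0.61],[-0.5,-35.8,-43,0,0,0,0.68],[-0.5,-39.3,-47.3,0,0,0,0.75],[-0.5,-43,-51.7,0,0,0,0.82],[-0.5,-46.5,-56,0,0,0,0.88],[-0.5,-50.1,-60.3,0.4,0,0,0.924],[-0.5,-50.1,-60.3,0.4,0,0,0.924],[-0.5,-50.1,-60.3,0.4,0,0,0.924]]' 25
python3 - <<'E'
from h import *
m=env.camera_model('wrist'); save('wrist','w1.png'); p=np.load('p.npy')
for n in ['lid_handle','hL','hR','prop_grip','prop_hole']: print(n,proj(m,world(n,p)).round(0))
for t in ['lid_handle','prop_grip','prop_hole']: print(t,[(np.round(x['point'],1).tolist(),round(x['conf'],2)) for x in env.tip_of('wrist',t)[:2]])
print(rel(world('lid_handle',p)-[0,0,18.7],103.4))
E
```

```text
t: 3.05
tool_pos: [467.0, -180.2, 218.3]
ee_rot: [-179.9, -0.1, 103.4]
force: [-0.0, 0.7, 0.6]
gripper_width: 0.749
grip_force: 0.0
lid_handle [[196. 254.]]
hL [[131. 254.]]
hR [[254. 254.]]
prop_grip [[-31. 398.]]
prop_hole [[ 34. 491.]]
lid_handle [([195.2, 250.1], 0.57), ([42.1, 479.8], 0.43)]
prop_grip []
prop_hole [([43.9, 480.0], 0.85)]
(array([-1.100e-01,  1.000e-02,  1.086e+01]), array([-0.   , -0.   ,  0.002]))
```

View pics/w1.png

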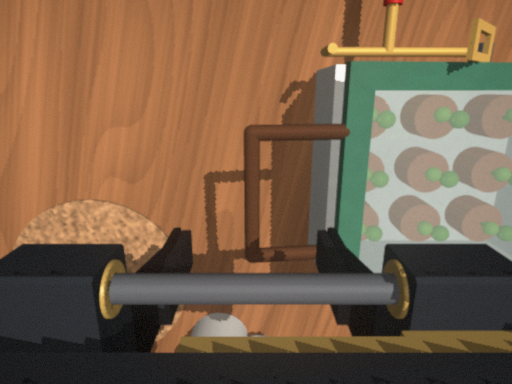

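The wrist view shows the handle bar at column 252 over rows 131–255, which matches the model, and the grip at (2,393). Descend and grip.

```bash
python3 -m handwheel '[[-0.5,-0.1,0,4,0,0,0],[-0.5,-0.1,0,8,0,0,0],[-0.5,-0.1,0,10.9,0,0,0],[-0.5,-0.1,0,10.9,0,0,0],[1,-0.1,0,10.9,0,0,0],[1,-0.1,0,10.9,0,0,0],[1,-0.1,0,10.9,0,0,0],[1,-0.1,0,10.9,0,0,0],[1,-0.1,0,10.9,0,0,0]]' 25
python3 - <<'E'
from h import *
p=np.load('p.npy'); T0=np.array(env.get_obs()['tool_pos'])
for l in np.linspace(p[3],.92,10): print(l.round(2),rel(T0+world('lid_handle',[*p[:3],l,0])-world('lid_handle',p),103.4)[0])
E
```

```text
t: 4.38
tool_pos: [468.0, -181.9, 109.8]
ee_rot: [180.0, 0.0, 103.4]
force: [0.1, -1.0, -0.4]
gripper_width: 0.269
grip_force: 0.0
0.12 [ 0. -0. -0.]
0.21 [-0.    0.46 -2.55]
0.3 [-0.    1.15 -5.04]
0.38 [-0.    2.05 -7.46]
0.47 [-0.    3.17 -9.8 ]
0.56 [ -0.     4.49 -12.02]
0.65 [-1.000e-02  6.010e+00 -1.412e+01]
0.74 [-1.000e-02  7.700e+00 -1.607e+01]
0.83 [-1.000e-02  9.560e+00 -1.787e+01]
0.92 [-1.000e-02  1.158e+01 -1.949e+01]
```

Still closing (23 mm); let it finish.

```bash
python3 -m handwheel '[[1,0,0,0,0,0,0],[1,0,0,0,0,0,0],[1,0,0,0,0,0,0]]' 25
```

```text
t: 4.75
tool_pos: [465.5, -182.3, 109.2]
ee_rot: [-179.7, -0.1, 103.5]
force: [-5.4, -3.7, 1.4]
gripper_width: 0.129
grip_force: 25.0
```

```bash
python3 -m handwheel '[[1,0,0.2,-1.3,0,0,0],[1,0,0.46,-2.55,0,0,0],[1,0,0.8,-3.8,0,0,0],[1,0,1.15,-5.04,0,0,0],[1,0,1.6,-6.25,0,0,0],[1,0,2.05,-7.46,0,0,0],[1,0,2.6,-8.65,0,0,0],[1,0,3.17,-9.8,0,0,0],[1,0,3.17,-9.8,0,0,0]]' 25
```

```text
t: 5.88
tool_pos: [495.3, -175.2, 207.7]
ee_rot: [-179.5, -0.0, 103.5]
force: [-8.1, -4.7, 4.4]
gripper_width: 0.126
grip_force: 25.0
```

```bash
python3 -m handwheel '[[1,0,0.65,-1.15,0,0,0],[1,0,1.3,-2.2,0,0,0],[1,0,2.05,-3.3,0,0,0],[1,0,2.8,-4.3,0,0,0],[1,0,3.6,-5.3,0,0,0],[1,0,4.5,-6.25,0,0,0],[1,0,5.4,-7.15,0,0,0],[1,0,6.3,-8.0,0,0,0],[1,0,7.2,-8.8,0,0,0],[1,0,8.1,-9.5,0,0,0],[1,0,8.1,-9.5,0,0,0],[1,0,8.1,-9.5,0,0,0]]' 25
python3 - <<'E'
from h import *
p=np.load('p.npy'); o=env.get_obs(); g=np.array(o['tool_pos'])+[0,0,18.7]
l=R.from_euler('z',-p[2]).apply(g-[p[0],p[1],0]); print(l, np.arctan2(l[2]-90,110-l[0])-5/290, np.hypot(l[2]-90,110-l[0]))
E
```

```text
t: 7.38
tool_pos: [573.7, -156.7, 305.0]
ee_rot: [-179.5, 0.1, 103.4]
force: [-10.9, -1.1, 14.3]
gripper_width: 0.125
grip_force: 25.0
[-68.78179275  -1.63586349 323.72402852] 0.9005688785075541 294.26153490907626
```

```bash
python3 -m handwheel '[[1,0,0.4,-0.3,0,0,0],[1,0,0.8,-0.6,0,0,0],[1,0,0.8,-0.6,0,0,0]]' 25
python3 - <<'E'
from h import *
im=save('scene','s2.png'); p=np.load('p.npy'); m=env.camera_model('scene')
for a in (.8,.85,.9,.95):print(a,[proj(m,world(n,[*p[:3],a,0]))[0].round(0).tolist() for n in ('frontL','frontR','hL','hR','prop_hole')])
E
```

```text
t: 7.75
tool_pos: [573.5, -156.5, 305.3]
ee_rot: [-178.3, -0.2, 103.4]
force: [-22.6, -8.7, 1.6]
gripper_width: 0.129
grip_force: 25.0
0.8 [[110.0, 302.0], [131.0, 198.0], [79.0, 267.0], [88.0, 215.0], [159.0, 325.0]]
0.85 [[108.0, 305.0], [130.0, 199.0], [76.0, 270.0], [85.0, 216.0], [159.0, 327.0]]
0.9 [[107.0, 308.0], [129.0, 200.0], [74.0, 272.0], [83.0, 218.0], [159.0, 329.0]]
0.95 [[106.0, 310.0], [128.0, 201.0], [72.0, 275.0], [81.0, 220.0], [159.0, 330.0]]
```

View pics/s2.png

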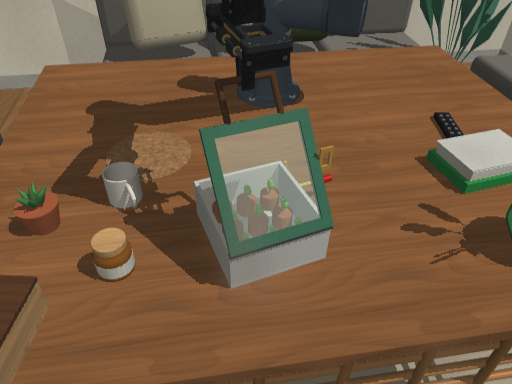

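The scene shows the lid wide open, with front corners near (128,202) and (111,308), and the tool pressing against the stop. Now relax, release and go up.

```bash
python3 -m handwheel '[[1,0,-0.7,0.5,0,0,0],[1,0,-0.7,0.5,0,0,0],[-0.5,0,-0.7,0.5,0,0,0],[-0.5,0,-0.7,0.5,0,0,0],[-0.5,0,-0.7,0.5,0,0,0],[-0.5,0,-0.7,0.5,0,0,0],[-0.5,0,-0.7,0.5,0,0,0],[-0.5,0,-0.7,0.5,0,0,0],[-0.5,0,-0.7,-4,0,0,0],[-0.5,0,-0.7,-8,0,0,0],[-0.5,0,-0.7,-8,0,0,0]]'
python3 - <<'E'
from h import *
p=np.load('p.npy'); m=env.camera_model('scene')
save('scene','s3.png')
for t in ['lid_handle','prop_grip','prop_hole']: print(t,[(np.round(x['point'],1).tolist(),round(x['conf'],2)) for x in env.tip_of('scene',t)[:2]])
print(proj(m,world('lid_handle',[*p[:3],.9,0])))
Y=103.4
def L(x,y,z): return R.from_euler('z',p[2]).apply([x,y,z])+[p[0],p[1],0]
for q in [(-150,0,380),(-150,184,380),(-56,184,180)]: print(q,L(*q).round(),rel(L(*q),Y))
E
```

```text
t: 9.18
tool_pos: [580.4, -156.2, 392.7]
ee_rot: [179.6, 0.3, 103.4]
force: [0.4, -0.0, 0.2]
gripper_width: 0.746
grip_force: 0.0
lid_handle [([79.1, 244.1], 0.91)]
prop_grip [([180.7, 318.0], 0.61)]
prop_hole [([156.8, 327.4], 0.74)]
[[ 78.10229868 245.84213249]]
(-150, 0, 380) [ 494. -174.  380.] (array([ 0.1 , -8.56,  0.71]), array([-0.003, -0.002,  0.   ]))
(-150, 184, 380) [452.   5. 380.] (array([18.5 , -8.55,  0.75]), array([-0.003, -0.002,  0.   ]))
(-56, 184, 180) [543.  27. 180.] (array([18.45,  0.9 , 20.73]), array([-0.003, -0.002,  0.   ]))
```

```bash
python3 -m handwheel '[[-0.5,5,0,0,0,0,0],[-0.5,10,0,0,0,0,0],[-0.5,15,0,0,0,0,0],[-0.5,18.5,0,0,0,0,0],[-0.5,18.5,0.9,5,0,0,0],[-0.5,18.5,0.9,10,0,0,0],[-0.5,18.5,0.9,15,0,0,0],[-0.5,18.5,0.9,20,0,0,0],[-0.5,18.5,0.9,25,0,0,0],[-0.5,18.5,0.9,26,0,0,0],[-0.5,18.5,0.9,26,0,0,0]]'
python3 - <<'E'
from h import *
m=env.camera_model('wrist'); save('wrist','w2.png'); p=np.load('p.npy')
for n in ['prop_grip','gtip','prop_pin']: print(n,world(n,p).round(),proj(m,world(n,p)).round(0))
for t in ['prop_grip','prop_pin']: print(t,[(np.round(x['point'],1).tolist(),round(x['conf'],2)) for x in env.tip_of('wrist',t)[:2]])
E
```

```text
t: 10.75
tool_pos: [544.2, 26.6, 128.2]
ee_rot: [-179.9, -0.0, 103.4]
force: [1.0, -0.5, 0.1]
gripper_width: 0.748
grip_force: 0.0
prop_grip [545.  19.  54.] [[211. 252.]]
gtip [539.  43.  54.] [[179. 252.]]
prop_pin [508. -50.  70.] [[293. 182.]]
prop_grip [([211.9, 251.6], 0.75)]
prop_pin []
```

View pics/w2.png

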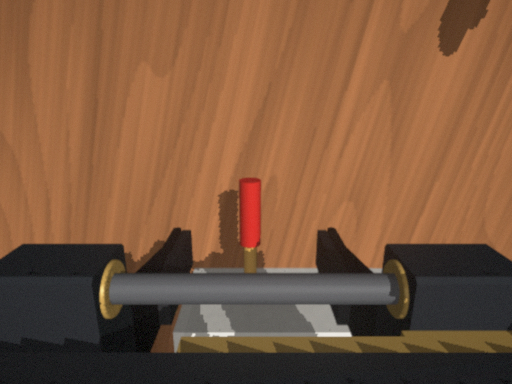

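The red grip is at rows 179–246, column 251, centred between the fingers as predicted. Descend and close.

```bash
python3 -m handwheel '[[-0.5,0,-0.1,3,0,0,0],[-0.5,0,-0.1,6,0,0,0],[-0.5,0,-0.1,9.2,0,0,0],[-0.5,0,-0.1,9.2,0,0,0],[1,0,-0.1,9.2,0,0,0],[1,0,-0.1,9.2,0,0,0],[1,0,-0.1,9.2,0,0,0],[1,0,-0.1,9.2,0,0,0],[1,0,-0.1,9.2,0,0,0],[1,0,-0.1,9.2,0,0,0],[1,0,-0.1,9.2,0,0,0]]' 20
python3 - <<'E'
from h import *
p=np.load('p.npy'); T0=np.array(env.get_obs()['tool_pos'])
g=R.from_euler('z',-p[2]).apply(T0+[0,0,18.7]-[p[0],p[1],0]); print(g)
for l in np.linspace(p[4],1.57,13): print(l.round(2),rel(T0+world('prop_grip',[*p[:3],0,l])-world('prop_grip',p),103.4)[0])
E
```

```text
t: 12.28
tool_pos: [541.1, 26.0, 36.0]
ee_rot: [-179.7, -0.0, 103.5]
force: [-4.3, -3.6, 0.9]
gripper_width: 0.173
grip_force: 20.0
[-58.14703172 183.66669018  54.74513666]
0.05 [0. 0. 0.]
0.17 [ 0.    0.11 -1.07]
0.3 [ 0.    0.36 -2.12]
0.43 [ 0.    0.74 -3.13]
0.55 [ 0.    1.24 -4.08]
0.68 [ 0.    1.86 -4.97]
0.81 [ 0.    2.59 -5.76]
0.94 [ 0.    3.41 -6.46]
1.06 [ 0.    4.32 -7.05]
1.19 [ 0.    5.29 -7.52]
1.32 [-0.    6.31 -7.86]
1.44 [-0.    7.37 -8.07]
1.57 [-0.    8.44 -8.15]
```

```bash
python3 -m handwheel '[[1,0,0.05,-0.55,0,0,0],[1,0,0.11,-1.07,0,0,0],[1,0,0.36,-2.12,0,0,0],[1,0,0.74,-3.13,0,0,0],[1,0,1.24,-4.08,0,0,0],[1,0,1.86,-4.97,0,0,0],[1,0,2.59,-5.76,0,0,0],[1,0,3.41,-6.46,0,0,0],[1,0,4.32,-7.05,0,0,0],[1,0,4.8,-7.3,0,0,0],[1,0,4.8,-7.3,0,0,0]]'
```

```text
t: 13.65
tool_pos: [583.6, 36.5, 112.1]
ee_rot: [-179.2, -0.1, 103.5]
force: [-16.4, -5.6, 24.3]
gripper_width: 0.173
grip_force: 20.0
```

Outward force suggests the rod started at ~0 rad (a refit about pivot (27,55) gives r≈86). I'm correcting the arc upward for the rest of the swing.

```bash
python3 -m handwheel '[[1,0,-0.2,-0.4,0,0,0],[1,0,0.29,-0.69,0,0,0],[1,0,0.8,-0.87,0,0,0],[1,0,1.36,-1.04,0,0,0],[1,0,1.9,-1.15,0,0,0],[1,0,2.37,-1.24,0,0,0],[1,0,2.37,-1.24,0,0,0]]'
python3 - <<'E'
from h import *
p=np.load('p.npy'); m=env.camera_model('scene'); T0=np.array(env.get_obs()['tool_pos'])
print(R.from_euler('z',-p[2]).apply(T0+[0,0,18.7]-[p[0],p[1],0]))
im=save('scene','s4.png'); cv2.imwrite('pics/s4c.png',cv2.resize(im[60:260,200:400,::-1],(600,600),interpolation=2))
E
```

```text
t: 14.52
tool_pos: [613.7, 43.2, 122.3]
ee_rot: [180.0, -0.0, 103.4]
force: [-3.1, -1.3, 4.0]
gripper_width: 0.181
grip_force: 20.0
[ 16.45679382 183.56847419 140.96147926]
```

View pics/s4c.png

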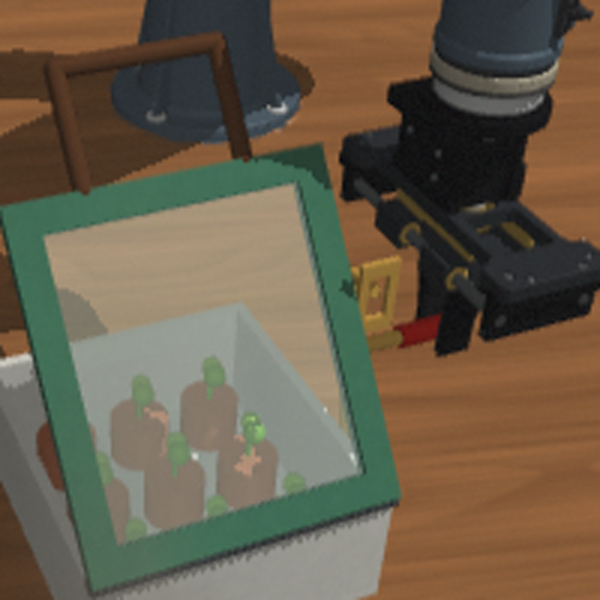

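The crop shows the brass pin's end entering the eye at about (290,375). I'll push the rest of the way to the stop.

```bash
python3 -m handwheel '[[1,0,0.4,-0.05,0,0,0],[1,0,0.8,-0.08,0,0,0],[1,0,1.2,-0.08,0,0,0],[1,0,1.6,-0.08,0,0,0],[1,0,1.6,-0.08,0,0,0],[1,0,1.6,-0.08,0,0,0]]'
python3 - <<'E'
from h import *
p=np.load('p.npy'); T0=np.array(env.get_obs()['tool_pos'])
print(R.from_euler('z',-p[2]).apply(T0+[0,0,18.7]-[p[0],p[1],0]))
E
```

```text
t: 15.32
tool_pos: [623.9, 45.7, 122.5]
ee_rot: [-179.3, -0.0, 103.5]
force: [-11.9, -6.1, 10.2]
gripper_width: 0.177
grip_force: 20.0
[ 26.98588147 183.64519389 141.23068862]
```

```bash
python3 -m handwheel '[[1,0,0.5,-0.1,0,0,0],[1,0,0.5,-0.1,0,0,0],[1,0,0.5,-0.1,0,0,0]]'
```

```text
t: 15.7
tool_pos: [623.9, 45.8, 122.4]
ee_rot: [-178.7, -0.1, 103.5]
force: [-19.5, -8.8, 11.0]
gripper_width: 0.172
grip_force: 20.0
```

```bash
python3 -m handwheel '[[1,0,-0.9,-0.15,0,0,0],[1,0,-0.9,-0.15,0,0,0],[-0.3,0,-0.9,-0.15,0,0,0],[-0.3,0,-0.9,-0.15,0,0,0],[-0.3,0,-0.9,-0.15,0,0,0],[-0.3,0,-0.9,-0.15,0,0,0],[-0.3,0,-0.9,-0.15,0,0,0],[-0.3,0,-0.9,-0.15,0,0,0],[-0.3,0,-0.9,-3,0,0,0],[-0.3,0,-0.9,-6,0,0,0],[-0.3,2,-0.9,-10,0,0,0],[-0.3,8,-0.9,-12,0,0,0],[-0.3,13,-0.9,-12,0,0,0],[-0.3,13,-0.9,-12,0,0,0],[-0.3,13,-0.9,-12,0,0,0]]'
python3 - <<'E'
from h import *
p=np.load('p.npy'); m=env.camera_model('scene')
im=save('scene','s5.png'); cv2.imwrite('pics/s5c.png',cv2.resize(im[60:260,200:400,::-1],(600,600),interpolation=2))
for t in ['lid_handle','prop_grip','prop_hole','prop_pin','cup']:
  print(t,[(np.round(x['point'],1).tolist(),round(x['conf'],2)) for x in env.tip_of('scene',t)[:1]],t!='cup' and proj(m,world(t,[*p[:3],.9,1.57])).round(1))
for a in (1.3,1.4,1.5,1.57):print(a,proj(m,world('prop_grip',[*p[:3],.9,a])).round(1))
E
```

```text
t: 17.58
tool_pos: [594.6, 172.1, 243.6]
ee_rot: [-180.0, 0.0, 103.4]
force: [-0.4, 0.0, 0.2]
gripper_width: 0.648
grip_force: 0.0
lid_handle [([77.8, 244.5], 0.84)] [[ 78.1 245.8]]
prop_grip [([170.7, 346.5], 0.68)] [[172.  346.9]]
prop_hole [([160.2, 325.9], 0.77)] [[159.3 328.7]]
prop_pin [([157.5, 323.3], 0.73)] [[160.5 327.8]]
cup [([199.6, 129.6], 0.91)] False
1.3 [[166.8 340.6]]
1.4 [[168.4 342.9]]
1.5 [[170.3 345.3]]
1.57 [[172.  346.9]]
```

View pics/s5c.png

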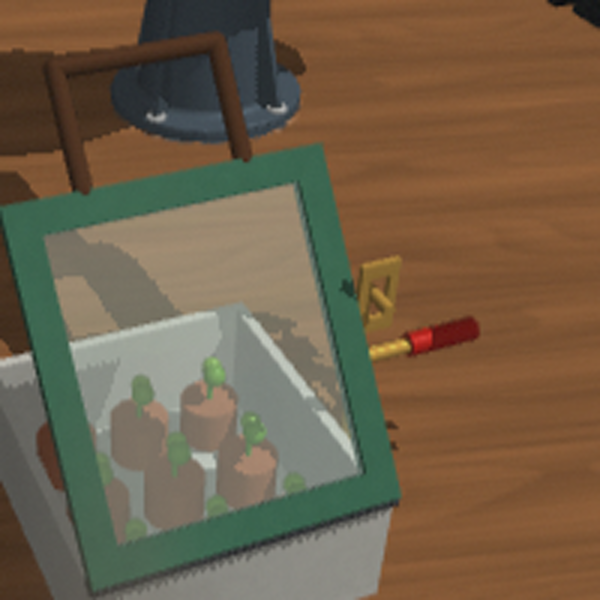

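The pin shows through the eye at crop (385,300), with the lid open, the rod upright and the robot clear. Handing in.

```bash
python3 -c "
from rig import env
print(env.sign_off())"
```

```text
the job is handed in; nothing more can be done
None
```

I handed the job in at about 18 s: the lid stands fully open on its upright prop, the pin sits in the brass eye, the mug was left alone, and the robot is clear; the hand-in call returned no verdict.

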